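Hang the pickling basket on the tool carousel

ROBOT

A 7-joint arm with a two-finger parallel gripper is mounted at the origin on the work surface. World frame = base frame: x ahead of the robot, y to its left, z up, the work surface at z = 0. Lengths are in m, angles in rad, forces in N, time in s.
With the tool pointing down it reaches from about 0.4 to 0.85 m from the base axis. Payload 10.4 kg.
Tool frame: the origin (TCP) lies midway between the tips of the shut fingers; the grasp point (between the pads) lies 19 mm behind it (r.grasp_offset is the distance from the TCP to the grasp point, in m); z points along the fingers, y is the line along which they close (so a half turn about z gives the same grasp; the last joint's range is limited). The gripper opens to 87 mm and grips with 3 to 60 N. Pads are 19 mm wide; open, the fingers measure 117 mm over their backs; the gripper's body (75 mm by 190 mm) begins 51 mm behind the grasp point.
Start: joints at [1.188, 0.332, -0.065, 1.46, 0.022, 1.35, -0.088], TCP at [0.22, -0.585, 0.223] pointing down, gripper open.
Joint ranges: [-2.6, 2.6], [-0.5, 2.12], [-1.47, 1.34], [0.16, 2.42], [-1.27, 4.41], [0.06, 2.06], [-2.6, 2.6]. Speed limits (rad/s): [2.22, 2.22, 2.79, 2.79, 3.14, 3.14, 3.14].

INTERFACE

Orientations are given as a unit quaternion [x, y, z, w].
In Python, from bench import r gives the robot as it stands.
- The arm moves only by the tool drive_tool, never from a script. Its argument "moves" is a list that holds one entry, the list of rows, each a list of 7 numbers: the shift along the tool's x, y, z in m, then the turn, a rotation vector about the tool's x, y, z in rad, then the opening, from 0 (shut) to 1 (fully open). In form: [[[tx, ty, tz, ax, ay, az, jaw], ...]]. A call has 1 to 10 rows; each row shifts and turns the commanded pose from where the row before left it, along the tool's axes as they then stand; what a row does not reach is not made up. A row lasts 1/10 s, in which the tool goes at most 50 mm and 8.59 degrees, less where a joint would pass 70% of its speed; a pose out of reach is approached as far as the arm can. A call is refused whole if a number of a shift passes 0.05 or a number of a turn 0.15, either way. A call with a gripper value outside its range is refused whole. The fingers move at their own pace and stop on an object; "squeeze" is the grip in N (left out, the last holds). Time passes only in rows, so rows that do not move let the fingers close. It gives the time, the measured TCP pose, the force, the opening and the grip force at its end, in the units of the state.
- r.read_state(): the state, without advancing time (a new reading comes with each control period).
- r.camera(name): name is "side" or "top" or "wrist"; returns the picture (480x640x3 uint8, red, green, blue); there is no depth.
- r.camera_info(name): a dict with "mtx" (3x3 intrinsics, pixels), "rvec" (rotation vector, rad) and "tvec" (3), from world to camera coordinates, as OpenCV has them; the wrist camera has in their place "T_tool_cam" (4x4, takes a point from camera to tool coordinates, whose origin is the TCP and whose axes are the flange's). Camera axes: x right, y down, z forward; pixel columns grow to the right and rows downward; lengths in m; the calibration is good to about 2 mm. A picture is of the moment at which its call begins: read the wrist's pose just before it. camera_info takes no time and is no camera call.
- r.close_job(): hands the job in; it is judged then, once.
Trained networks look in the newest picture that a camera, given by its name, has taken for a name from the list of things; names that differ only in an ending like _2 or _b are one class to them, and where a whole thing is asked for, a point or a joint stands for the part that bears it (a point fixed in the world has none). Each returns a list of dicts, best first, with "conf" (0 to 1); they miss things now and then, are a little off and sometimes report something else, mostly with a low value. They report only what shows in the picture. A call takes as long as a camera call. They do not tell look-alikes from the thing itself.
- r.find_in(camera, query): "bbox" ([left, top, right, bottom] in pixels, round what is visible of it).
- r.place_of(camera, query): "at" ([column, row] in pixels: a listed point, or the origin of a listed thing).
The state is a dict: "time": time; "joint_positions": joint angles; "joint_vel": joint speeds; "joint_torque": joint torques, N m; "ee_pos": TCP position; "eef_rot": TCP orientation; "ft_force": force on the tool from outside, world axes, zero at the start; "torque": the same for the moment, N m; "width": finger opening in m; "grip_force": force on a finger pad.
Only numpy, scipy, OpenCV 4.12 (cv2) and the standard library are available. Lean on these libraries where they do the work, as an engineer would, in place of code of your own. Each camera call takes 0.05 s, during which the arm holds its last target. There are 200 camera calls.

TASK

Turn the tool carousel gently until its one empty arm points straight out over the lug on the foot, and leave it there. Then pick up the standing steel basket by its black knob, put its square eye over that arm and slide it in past the springy keeper until the eye sits on the arm between keeper and shoulder, hanging upright and free. Go gently throughout: lower it onto the arm by feel, hardly pressing on it, do not let it drop, and leave everything else on the bench where it is.

Things in the scene. Friction and masses are not known exactly. Their poses are not given: they have to be found in the camera images.
- carousel: Foot of the tool carousel: steel disc, 200 mm across, 14 mm thick, fixed to the bench. Origin: centre of its underside, on the vertical turning axis. Its own -x is the front, roughly towards the robot. A column (30 mm thick to 97 mm up, then 18 mm) carries the turning head on a stiff rubber mount (sinks 1 mm per 6 N). The column is clamped at another height each time, not reported: see seat.
- lug (a point): Outer end of the lug on the foot, 127 mm from the turning axis towards the front, 7 mm above the bench. The lug is a dark steel tooth, 16 mm wide and 14 mm high, that marks the front of the foot.
- head (a joint): Turn of the head in rad, counter-clockwise from above. At 0 the one empty arm points over the lug; its direction in the foot's frame is pi + value. Starts at -1.6 to -0.75 (empty arm to the foot's +y side); stops at -2.6 and 0.6. Stays where left: friction takes 0.22 N m, 2 N at 110 mm radius. Hub 64 mm across, its cap 14 mm above the arms' top. Five level arms, 72 degrees apart.
- bar_end (a point): Fixed to the foot, not to the head: point towards the front, 124 mm from the axis, 200 mm up, in mid-range of the heights of an arm's flat top when that arm is at the front. An arm is a steel bar 10 mm wide, 8 mm high, ending 135 mm from the axis. Its top is bare and flat from 135 to 110 mm. The keeper rises at 110 mm, at 72.5 mm stands the shoulder (see seat).
- seat (a point): Fixed to the foot: like bar_end but 81 mm from the axis. The arms' real top is 180 to 220 mm up; find it by feel or sight. Keeper: tongue 6 mm wide rising inward at 30 degrees from 110 mm to 10 mm above the arm at 94 mm radius; an eye pushed inward folds it flat into the arm (about 3 N), then it springs up. Seat: flat, 94 to 72.5 mm. Shoulder: plate 16 mm wide, 8 mm above the arm's top.
- basket: Perforated steel cup, 54 mm across, 38 mm high, 0.17 to 0.31 kg; on its axis a stem, a square eye and a black knob. Origin: centre of underside, z up. The eye opens along the basket's x (either way serves): 26 mm wide, 76 to 124 mm up, bars 6 mm thick, 8 mm deep. Knob: 14 mm diameter, 130 to 172 mm up; grip it about 156 mm up, fingers on its +y and -y sides, clear of the arm.
- eye (a point): Point of the basket on its axis at the underside of the eye's top bar, 124 mm above the basket's underside: the face that rests on the arm. Hung, it is 76.5 to 90 mm from the carousel's axis. Press it on the arm with less than 12 N, and have it rest there (not 3 mm above) when letting go.
- ring_a: Bystander, loose: steel casting ring, a tube 62 mm across, 55 mm high. Origin: centre of its underside.
- ring_b: Bystander, loose: smaller steel casting ring, a tube 52 mm across, 45 mm high. Origin: centre of its underside.
- crucible: Bystander, loose: white ceramic bowl-shaped crucible, 56 mm across, 34 mm high. Origin: centre of its underside.
- jar: Bystander, loose: amber jar, 54 mm across, 75 mm high. Origin: centre of its underside.
- mug: Bystander, loose: white mug, 76 mm across and 85 mm high, handle on its own +y. Origin: centre of its underside.
- brush: Bystander, loose: small brush lying on the bench along its own x. Origin: its underside.
- tongs: Bystander, loose: steel crucible tongs 240 mm long lying along their own x at the right of the bench. Origin: at their underside near the middle.
- hung_tools (a point): Fixed to the foot: on the turning axis, 200 mm up. The four other arms carry a ladle, tongs, a spatula and a skimmer, fixed to them 81 mm from the axis, within 27 mm to each side of their arm, reaching 6 mm above and up to 150 mm below the arm's top; they turn with the head.
Not all that is in view belongs to the job. What is shaped like the basket but blue or red is not meant.

How it is judged:
On the way, in this order (a step that is already met when the one before it is completed fails the run):
1. the empty arm has been turned to point over the front lug (within 0.15 rad) and rests there, with the basket still standing on the bench (value of joint head between -0.15 and 0.15 rad and velocity of joint head between -0.05 and 0.05 rad/s and height (world z) of basket below 0.01 m), for 0.2 s.
2. the basket is lifted off the bench in the fingers (height (world z) of basket above 0.03 m and contact force between basket and the fingers above 0.5 N), for 0.1 s.
3. the eye is on the arm between keeper and shoulder, resting on the arm (horizontal distance between eye and carousel between 0.072 and 0.091 m and contact force between basket and head above 0.8 N and height (world z) of basket above 0.03 m), for 0.1 s.
At the end, for the whole second after the job is handed in: The empty arm points over the front lug within 0.18 rad and is still; the basket hangs from that arm by its eye, the eye 72 to 91 mm from the carousel's axis (between shoulder and keeper), upright within 0.2 rad, clear of the bench, carried by the arm alone and at rest (slower than 60 mm/s) (all of step 3 and value of joint head between -0.18 and 0.18 rad and x of eye in the frame of carousel below -0.06 m and height (world z) of basket below 0.105 m and angle between basket's own z axis and vertical below 0.2 rad and linear speed of basket below 0.06 m/s and velocity of joint head between -0.05 and 0.05 rad/s); the robot touches nothing.
It fails at once if the basket is pressed against the carousel with more than 12 N (contact force between basket and head above 12 N).
It fails at once if the robot pushes on the carousel's head with more than 20 N, or spins it faster than 2.5 rad/s (contact force between any of the arm, the fingers and head above 20 N or velocity of joint head above 2.5 rad/s or velocity of joint head below -2.5 rad/s).
It fails at once if the basket drops: unheld and faster than 0.25 m/s (a fall of more than about 3 mm) (linear speed of basket above 0.25 m/s and contact force between basket and the fingers below 0.05 N).
It fails at once if the basket is tipped by more than 0.5 rad (angle between basket's own z axis and vertical above 0.5 rad).
It fails at once if a bystander is moved by more than 25 mm (distance of any of ring_a, ring_b, crucible, jar, mug, brush, tongs from where it was at the start of the episode above 0.025 m).
It also fails if it takes over 72 s, if anything falls off the work surface, if the arm or the gripper's body presses on something with over 40 N, if the wrist force passes 120 N, or if a joint passes its speed limit or range.

## Working session

There is one attempt and no reset: what is moved stays moved. The work goes in short steps, Python scripts to look and compute and a tool call to move; the robot and the scene stay as the last step left them, time stands still between calls to the robot, and variables do not carry over. Pictures are saved under pics/ and viewed, at most 10 in all, crops included, and the job is handed in when it is done.

Besides the shell and the picture viewer there is one more tool, called after "Call:" as a command line: name --argument value ..., lists and objects as JSON in quotes. drive_tool: Moves the arm, as the interface text tells. Its arguments: {"type":"object","properties":{"moves":{"type":"array"},"squeeze":{"type":"number"}},"required":["moves"]}

```bash
mkdir -p pics; ls; cat > h.py <<'E'
from bench import r
import numpy as np, cv2
from scipy.spatial.transform import Rotation as R
def cam(c):
    i=r.camera_info(c); K=np.array(i['mtx'],float)
    if c=='wrist':
        s=r.read_state(); T=np.eye(4); T[:3,:3]=R.from_quat(s['eef_rot']).as_matrix(); T[:3,3]=s['ee_pos']
        W=np.linalg.inv(T@np.array(i['T_tool_cam'])); return K,W[:3,:3],W[:3,3]
    return K,cv2.Rodrigues(np.array(i['rvec'],float))[0],np.array(i['tvec'],float).ravel()
def ray(c,p):
    K,A,t=cam(c); d=A.T@np.linalg.solve(K,[p[0],p[1],1.]); return -A.T@t,d
def onz(c,p,z):
    o,d=ray(c,p); return o+d*(z-o[2])/d[2]
def proj(c,X):
    K,A,t=cam(c); q=K@(A@np.array(X,float)+t); return q[:2]/q[2]
def tri(c1,p1,c2,p2):
    o1,d1=ray(c1,p1);o2,d2=ray(c2,p2)
    s=np.linalg.lstsq(np.c_[d1,-d2],o2-o1,rcond=None)[0]
    a=o1+d1*s[0];b=o2+d2*s[1]; return (a+b)/2,np.linalg.norm(a-b)
def save(c,n): 
    im=r.camera(c); cv2.imwrite(f'pics/{n}.png',im[:,:,::-1]); return im
E
python3 - <<'E'
from h import *
np.set_printoptions(precision=4,suppress=True)
print(r.read_state())
for c in ['side','top']:
    save(c,c+'0'); K,A,t=cam(c); print(c,-A.T@t,K.ravel())
    for q in ['carousel','lug','bar_end','seat','basket','eye','hung_tools','head']:
        print(q,[(np.round(d['at'],1),round(d['conf'],2)) for d in r.place_of(c,q)] )
    print('bb',r.find_in(c,'basket'))
print(r.camera_info('wrist'))
E
```

```text
pics
{'time': 0.0, 'joint_positions': array([ 1.1884,  0.3329, -0.0647,  1.4609,  0.0216,  1.3499, -0.0885]), 'joint_vel': array([ 0.001 ,  0.0008,  0.0006,  0.0001,  0.0009, -0.0004, -0.0002]), 'joint_torque': array([  0.0007, -62.3247,   0.0252, -38.9897,  -0.0612,   0.0398,
         0.0002]), 'ee_pos': array([ 0.2199, -0.5846,  0.2218]), 'eef_rot': array([ 0.9839,  0.1789, -0.0002, -0.0007]), 'ft_force': array([-0.8848, -0.0258, -0.2447]), 'torque': array([ 0.0544, -0.0208,  0.0193]), 'grip_force': 0.0, 'width': 0.08677784283865322}
side [ 0.4584 -0.7339  1.0418] [532.6561   0.     316.5677   0.     532.6561 242.449    0.       0.
   1.    ]
carousel [(array([357.5, 269.3]), 0.83)]
lug [(array([307.7, 266.2]), 0.69)]
bar_end []
seat [(array([340.7, 171.9]), 0.27)]
basket [(array([319.1, 413.7]), 0.71), (array([266.7, 392.8]), 0.66), (array([270.2, 433.9]), 0.61), (array([366.7, 392.4]), 0.61)]
eye [(array([265.2, 412.5]), 0.89), (array([261.8, 359.7]), 0.87), (array([321.6, 386.6]), 0.74), (array([371. , 368.5]), 0.67), (array([307.8, 265.9]), 0.42)]
hung_tools [(array([321.9, 385.6]), 0.63)]Traceback (most recent call last):
  File "<stdin>", line 7, in <module>
ValueError: it knows: bar_end, basket, brush, carousel, crucible, eye, hung_tools, jar, lug, mug, ring, seat, tongs
```

```bash
python3 - <<'E'
from h import *
np.set_printoptions(precision=4,suppress=True)
c='top';save(c,c+'0'); K,A,t=cam(c); print(c,-A.T@t)
for q in ['carousel','lug','bar_end','seat','basket','eye','hung_tools']:
        print(q,[(np.round(d['at'],1),round(d['conf'],2)) for d in r.place_of(c,q)] )
print(r.camera_info('wrist'))
E
```

```text
top [0.2543 0.0088 1.6607]
carousel [(array([317.7, 203.6]), 0.87)]
lug [(array([308.1, 249.1]), 0.66), (array([244.3, 285.3]), 0.65)]
bar_end [(array([310.8, 234.4]), 0.96)]
seat [(array([313.4, 217.6]), 0.96)]
basket [(array([433.6, 217.3]), 0.9), (array([455.1, 292.2]), 0.85), (array([445.8, 251.8]), 0.83), (array([418.7, 290.7]), 0.57)]
eye [(array([465.3, 281.4]), 0.85), (array([444. , 206.3]), 0.7), (array([451.6, 243.2]), 0.64), (array([428.2, 283.5]), 0.56), (array([309.5, 247.2]), 0.49)]
hung_tools [(array([318.7, 188.6]), 0.92)]
{'mtx': array([[341.9264,   0.    , 317.5917],
       [  0.    , 341.9264, 237.074 ],
       [  0.    ,   0.    ,   1.    ]]), 'T_tool_cam': array([[ 0.0004, -0.9709, -0.2395,  0.0657],
       [ 1.    ,  0.0003,  0.0001, -0.0016],
       [-0.    , -0.2395,  0.9709, -0.1622],
       [ 0.    ,  0.    ,  0.    ,  1.    ]])}
```

View pics/side0.png

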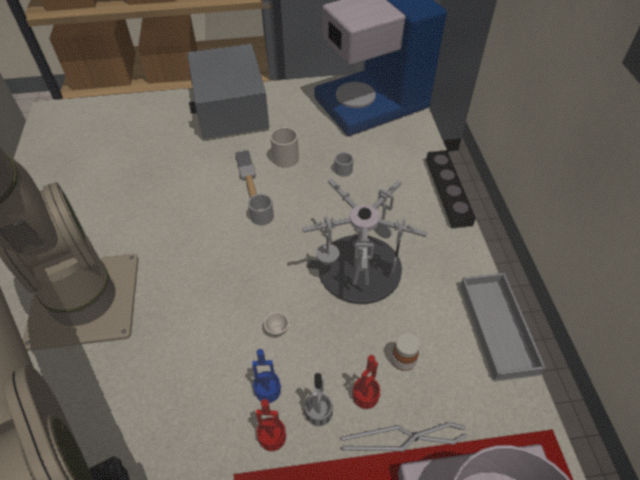

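View pics/top0.png

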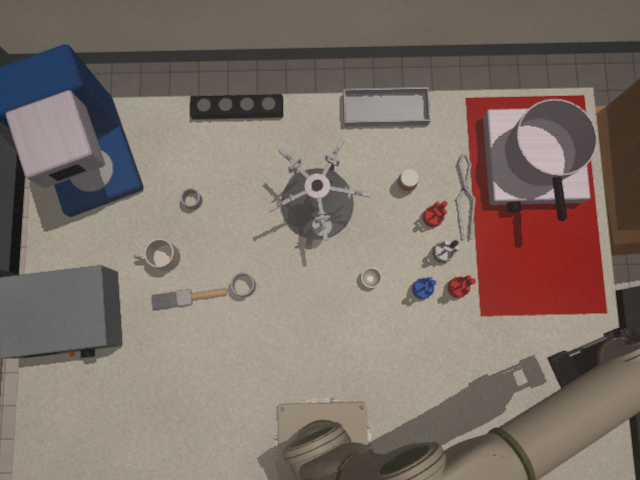

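The side view shows the steel basket at about (319,405) among the blue and red look-alikes. In the top view the basket is at (446,252), and the carousel hub is at (317,186). The candidate empty arm points lower-left to about (272,207). I'll zoom in.

```bash
python3 - <<'E'
from h import *
np.set_printoptions(precision=4,suppress=True)
a=cv2.imread('pics/top0.png');b=cv2.imread('pics/side0.png')
x=cv2.resize(a[130:260,250:390],None,fx=2.85,fy=2.85,interpolation=3)
y=cv2.resize(b[165:310,280:440],None,fx=2.5,fy=2.5,interpolation=3)
z=cv2.resize(a[195:305,400:480],None,fx=2,fy=2,interpolation=3)
w=cv2.resize(b[340:450,240:390],None,fx=2,fy=2,interpolation=3)
H=max(x.shape[0],y.shape[0]);o=np.zeros((600,800,3),np.uint8)
o[:x.shape[0],:x.shape[1]]=x;o[:y.shape[0],400:400+y.shape[1]]=y[:,:400]
o[375:375+z.shape[0],:z.shape[1]]=z;o[375:375+w.shape[0],400:400+w.shape[1]]=w
cv2.imwrite('pics/crop0.png',o)
C=tri('side',[357.5,269.3],'top',[317.7,203.6]);L=tri('side',[307.7,266.2],'top',[308.1,249.1])
print(C,L)
for p,z in [((317.7,203.6),0),((308.1,249.1),.007),((310.8,234.4),.2),((313.4,217.6),.2),((318.7,188.6),.2),((445.8,251.8),0),((451.6,243.2),.124)]: print(p,onz('top',p,z))
print(tri('side',[319.1,413.7],'top',[445.8,251.8]),tri('side',[321.6,386.6],'top',[451.6,243.2]))
print('ring etc')
for q in ['crucible','jar','tongs','brush','mug','ring']:
  for d in r.place_of('top',q): print(q,np.round(d['at']),round(d['conf'],2),onz('top',d['at'],0)[:2])
for p in [(266.7,392.8),(270.2,433.9),(366.7,392.4)]: print(onz('side',p,0))
E
```

```text
(array([ 0.6445, -0.0006, -0.0012]), np.float64(0.0033863085719680703)) (array([ 0.523 ,  0.029 , -0.0077]), np.float64(0.00512986212551328))
(317.7, 203.6) [ 0.6459 -0.0004  0.    ]
(308.1, 249.1) [0.518  0.0285 0.007 ]
(310.8, 234.4) [0.523 0.019 0.2  ]
(313.4, 217.6) [0.5642 0.0119 0.2   ]
(318.7, 188.6) [ 0.6363 -0.0026  0.2   ]
(445.8, 251.8) [ 0.5034 -0.3467  0.    ]
(451.6, 243.2) [ 0.5065 -0.3361  0.124 ]
(array([ 0.5025, -0.3442,  0.011 ]), np.float64(0.0014393628912986803)) (array([ 0.5084, -0.3367,  0.1207]), np.float64(0.002664328081954002))
ring etc
crucible [370. 279.] 0.81 [ 0.4341 -0.1381]
jar [408. 183.] 0.86 [ 0.6992 -0.2518]
jar [318. 184.] 0.18 [ 0.7004 -0.0039]
tongs [462. 198.] 0.66 [ 0.6516 -0.4009]
brush [190. 299.] 0.77 [0.3914 0.3485]
brush [311. 217.] 0.64 [0.6093 0.0194]
mug [169. 257.] 0.67 [0.5046 0.4083]
mug [440. 251.] 0.64 [ 0.5063 -0.3308]
ring [248. 287.] 0.71 [0.4194 0.1922]
ring [191. 201.] 0.48 [0.661  0.3496]
[ 0.4033 -0.2823  0.    ]
[ 0.404  -0.3668  0.    ]
[ 0.6059 -0.3092  0.    ]
```

View pics/crop0.png

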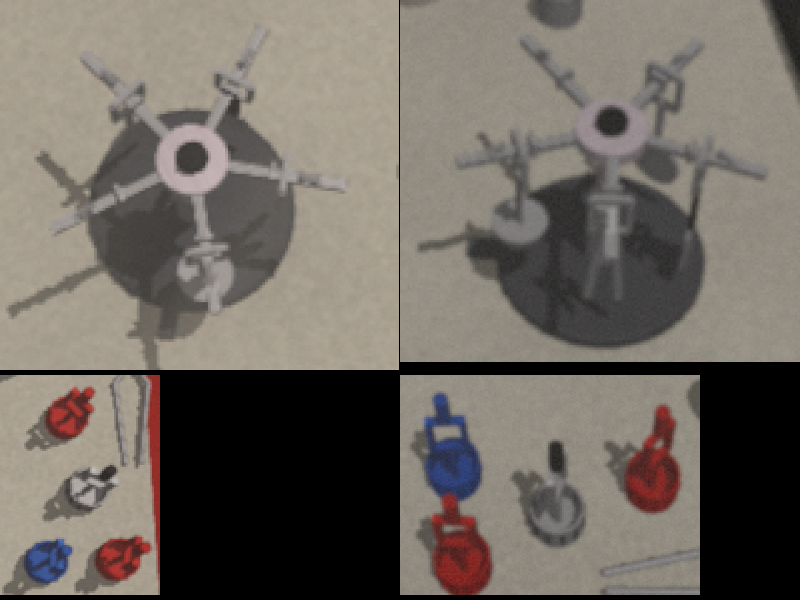

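The empty arm carries no tool. It's the lower-left arm in the top crop (tip at 55,228) and the upper-left arm in the side crop (tip at 525,40). The grey basket has its black knob at crop (557,455). Next I'll triangulate the arm.

```bash
python3 - <<'E'
from h import *
np.set_printoptions(precision=4,suppress=True)
f=lambda x,y:[250+x/2.857-.3,130+y/2.857-.3]
g=lambda x,y:[280+(x-400)/2.5-.3,165+y/2.5-.3]
h=tri('side',g(611,122),'top',f(191,157));t=tri('side',g(525,40),'top',f(54,230))
print('hub',h,'tip',t, np.hypot(*(t[0]-h[0])[:2]))
d=t[0]-h[0];print(np.degrees(np.arctan2(d[1],d[0])))
for z in (.18,.2,.22):
  c=np.array([.6445,-.0006]);q=onz('top',f(54,230),z)[:2]-c;print(z,np.hypot(*q),np.degrees(np.arctan2(q[1],q[0])), onz('top',f(191,157),z+.014))
E
```

```text
hub (array([0.6477, 0.0024, 0.1956]), np.float64(0.00033807633334788974)) tip (array([0.5902, 0.1216, 0.1837]), np.float64(0.0031183489057567673)) 0.1322988348934328
115.75071988875528
0.18 0.13413230662760833 114.22708839680243 [0.648  0.0024 0.194 ]
0.2 0.13468327074329786 116.25025959623764 [0.6426 0.0025 0.214 ]
0.22 0.13540067884115628 118.25447087411916 [0.6372 0.0026 0.234 ]
```

```bash
cat >> h.py <<'E'
def psi():
    m=R.from_quat(r.read_state()['eef_rot']).as_matrix(); return np.arctan2(m[1,0],m[0,0])
def plan(pos,ps,n):
    "equal rows to straight-down pose at pos with tool-x heading ps (rad)"
    s=r.read_state(); p=np.array(s['ee_pos']); q=R.from_quat(s['eef_rot']); 
    qt=R.from_matrix([[np.cos(ps),np.sin(ps),0],[np.sin(ps),-np.cos(ps),0],[0,0,-1]])
    rv=(q.inv()*qt).as_rotvec(); p0=p.copy()
    for i in range(n):
        tgt=p0+(np.array(pos)-p0)*(i+1)/n
        sh=np.round(q.inv().apply(tgt-p),4); a=np.round(rv/n,4)
        print([*map(float,sh),*map(float,a)]); p=p+q.apply(sh); q=q*R.from_rotvec(a)
E
python3 - <<'E'
from h import *
print(psi());plan([.45,-.365,.32],psi(),9)
E
```

```text
0.3597979402825149
[0.0325, -0.0139, -0.0108, 0.0, -0.0, -0.0]
[0.0325, -0.0139, -0.0108, 0.0, -0.0, -0.0]
[0.0325, -0.0139, -0.0109, 0.0, -0.0, -0.0]
[0.0326, -0.0138, -0.0108, 0.0, -0.0, -0.0]
[0.0325, -0.0139, -0.0108, 0.0, -0.0, -0.0]
[0.0325, -0.0139, -0.0108, 0.0, -0.0, -0.0]
[0.0325, -0.0139, -0.0109, 0.0, -0.0, -0.0]
[0.0325, -0.0139, -0.0108, 0.0, -0.0, -0.0]
[0.0325, -0.0139, -0.0108, 0.0, -0.0, -0.0]
```

Call:
drive_tool --moves '[[[0.0325,-0.014,-0.011,0,0,0,1],[0.0325,-0.014,-0.011,0,0,0,1],[0.0325,-0.014,-0.011,0,0,0,1],[0.0325,-0.014,-0.011,0,0,0,1],[0.0325,-0.014,-0.011,0,0,0,1],[0.0325,-0.014,-0.011,0,0,0,1],[0.0325,-0.014,-0.011,0,0,0,1],[0.0325,-0.014,-0.011,0,0,0,1],[0.0325,-0.014,-0.011,0,0,0,1],[0,0,0,0,0,0,1]]]'

```text
time: 2.1
ee_pos: [0.4539, -0.3595, 0.3233]
eef_rot: [0.983, 0.183, 0.002, 0.0]
ft_force: [0.3, 0.2, 0.8]
width: 0.0871
grip_force: 0.0
```

```bash
python3 - <<'E'
from h import *
np.set_printoptions(precision=4,suppress=True)
print(r.read_state()['ee_pos'],psi());save('wrist','w1')
for q,z in (('basket',0),('eye',.124)):
  for d in r.place_of('wrist',q): print(q,np.round(d['at']),round(d['conf'],2),onz('wrist',d['at'],z))
a=1.9
print('rot+go');
E
```

```text
[ 0.4539 -0.3595  0.3233] 0.36777295309726843
basket [250. 210.] 0.96 [ 0.403  -0.2774  0.    ]
basket [315. 233.] 0.88 [ 0.4037 -0.3759  0.    ]
basket [318. 163.] 0.8 [ 0.4989 -0.3447  0.    ]
basket [328.  82.] 0.68 [ 0.6    -0.3192  0.    ]
eye [314. 260.] 0.87 [ 0.4015 -0.3765  0.124 ]
eye [233. 231.] 0.84 [ 0.4008 -0.2838  0.124 ]
eye [330.  60.] 0.81 [ 0.5951 -0.3204  0.124 ]
eye [311. 161.] 0.63 [ 0.4994 -0.337   0.124 ]
rot+go
```

View pics/w1.png

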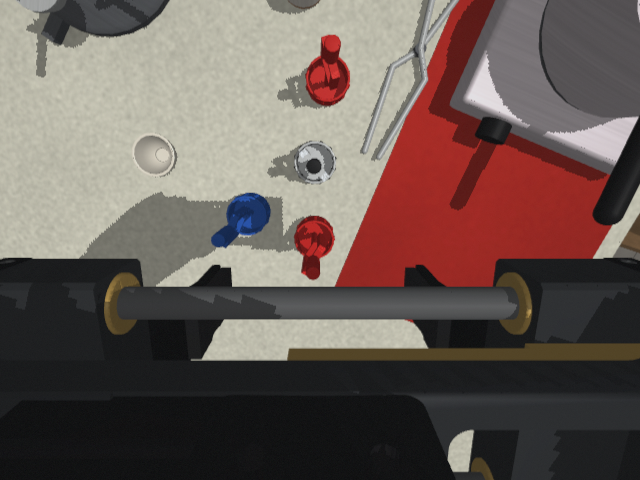

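The wrist view shows the steel basket from straight above, knob at (314,166), with red ones at (328,75) and (314,240) and blue at (248,215). The dark lug on the foot shows at about (57,28). I'll zoom in for yaw.

```bash
python3 - <<'E'
from h import *
np.set_printoptions(precision=4,suppress=True)
a=cv2.imread('pics/w1.png')
o=np.zeros((400,800,3),np.uint8)
o[:,:400]=cv2.resize(a[137:187,289:339],(400,400),interpolation=3)
o[:,400:]=cv2.resize(a[0:80,30:110],(400,400),interpolation=3)
cv2.imwrite('pics/c1.png',o)
for z in (0.13,.172):print(onz('wrist',(314,166),z))
E
```

```text
[ 0.4963 -0.3413  0.13  ]
[ 0.4979 -0.3412  0.172 ]
```

View pics/c1.png

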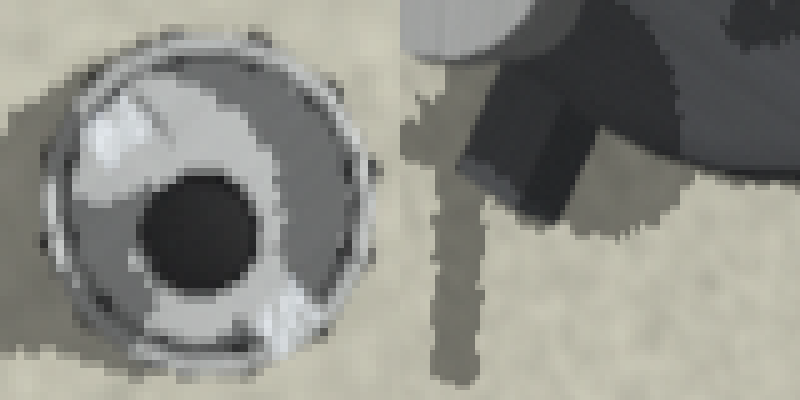

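```bash
python3 - <<'E'
from h import *
np.set_printoptions(precision=4,suppress=True)
A=onz('wrist',(289+110/8,137+140/8),.13);B=onz('wrist',(289+290/8,137+310/8),.13);d=B-A
print('bar',A,B,np.hypot(*d[:2]),np.degrees(np.arctan2(d[1],d[0])),(A+B)/2)
g=lambda x,y:(30+(x-400)/5,y/5)
P=[onz('wrist',g(*p),.014) for p in ((500,62),(460,165),(570,100),(525,192))]
print(P)
for a,b in ((0,1),(2,3)): e=P[b]-P[a];print(np.degrees(np.arctan2(e[1],e[0])))
m=(P[1]+P[3])/2-[.6465,.001,0];print('lug',m,np.hypot(*m[:2]),np.degrees(np.arctan2(m[1],m[0])))
t=np.radians(115);print('ready: above arm');plan([.6465+.12*np.cos(t),.001+.12*np.sin(t),.26],t-np.pi,11)
E
```

```text
bar [ 0.5029 -0.3268  0.13  ] [ 0.4912 -0.3555  0.13  ] 0.030988327434276413 -112.22263248694499 [ 0.4971 -0.3411  0.13  ]
[array([0.5503, 0.0229, 0.014 ]), array([0.5243, 0.0281, 0.014 ]), array([0.5481, 0.0054, 0.014 ]), array([0.524 , 0.0121, 0.014 ])]
168.55910061051452
164.57838256307255
lug [-0.1224  0.0191  0.014 ] 0.1238450562874113 171.1269214536828
ready: above arm
[0.0277, -0.0357, 0.0056, 0.0001, 0.0, 0.1358]
[0.0225, -0.0391, 0.0055, 0.0001, 0.0, 0.1358]
[0.0171, -0.0418, 0.0056, 0.0001, 0.0, 0.1358]
[0.0113, -0.0437, 0.0055, 0.0001, 0.0, 0.1358]
[0.0052, -0.0448, 0.0056, 0.0001, 0.0, 0.1358]
[-0.0008, -0.0452, 0.0056, 0.0001, 0.0, 0.1358]
[-0.007, -0.0446, 0.0056, 0.0001, 0.0, 0.1358]
[-0.013, -0.0432, 0.0055, 0.0001, 0.0, 0.1358]
[-0.0187, -0.0411, 0.0056, 0.0001, 0.0, 0.1358]
[-0.0241, -0.0382, 0.0056, 0.0001, 0.0, 0.1358]
[-0.029, -0.0346, 0.0056, 0.0001, 0.0, 0.1358]
```

Call:
drive_tool --moves '[[[0.0277,-0.0357,0.0056,0,0,0.136,0.5],[0.0225,-0.0391,0.0055,0,0,0.136,0.5],[0.0171,-0.0418,0.0056,0,0,0.136,0.5],[0.0113,-0.0437,0.0055,0,0,0.136,0.5],[0.0052,-0.0448,0.0056,0,0,0.136,0.5],[-0.001,-0.0452,0.0056,0,0,0.136,0.5],[-0.007,-0.0446,0.0056,0,0,0.136,0.5],[-0.013,-0.0432,0.0055,0,0,0.136,0.5],[-0.0187,-0.0411,0.0056,0,0,0.136,0.5],[-0.0241,-0.0382,0.0056,0,0,0.136,0.5]]]'

```text
time: 3.25
ee_pos: [0.5687, 0.0309, 0.2611]
eef_rot: [0.909, -0.416, -0.01, 0.002]
ft_force: [0.4, -0.7, -1.3]
width: 0.0431
grip_force: 0.0
```

Call:
drive_tool --moves '[[[-0.029,-0.0346,0.0056,0,0,0.136,0.5],[0,0,0,0,0,0,0.5],[0,0,0,0,0,0,0.5]]]'

```text
time: 3.55
ee_pos: [0.5689, 0.031, 0.2511]
eef_rot: [0.902, -0.432, -0.02, 0.006]
ft_force: [-0.1, -0.5, -0.0]
width: 0.0437
grip_force: 0.0
```

```bash
python3 - <<'E'
from h import *
np.set_printoptions(precision=4,suppress=True)
s=r.read_state();print(s['ee_pos'],np.degrees(psi()),s['width'],s['ft_force']);save('wrist','w2')
for q,z in (('lug',.007),('bar_end',.2),('seat',.2),('carousel',0)):
  for d in r.place_of('wrist',q): print(q,np.round(d['at']),round(d['conf'],2),onz('wrist',d['at'],z))
E
```

```text
[0.5689 0.031  0.2511] -51.2418632675816 0.04369554222888 [-0.079  -0.5198 -0.0025]
lug [343. 225.] 0.94 [0.5226 0.0304 0.007 ]
bar_end [344. 224.] 0.51 [0.5668 0.0056 0.2   ]
```

View pics/w2.png

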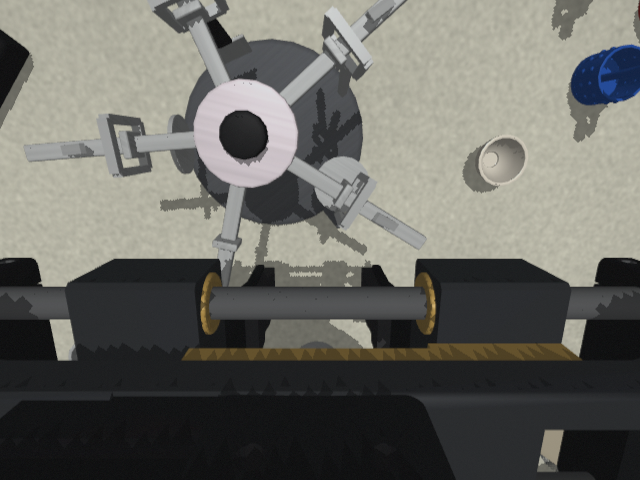

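The wrist view shows the hub at (243,135). The empty arm points down at (228,245) and passes behind the gripper bar at about (225,285). The ladle arm is at right (400,235). The move fell short, so I'll check the joints.

```bash
python3 - <<'E'
from h import *
np.set_printoptions(precision=3,suppress=True)
s=r.read_state();print(s['joint_positions'],s['joint_vel'],s['ee_pos'],s['eef_rot'])
print(onz('wrist',(243,135),.196), onz('wrist',(228,245),.182))
E
```

```text
[-0.076  0.229 -0.059  1.53   0.001  1.422 -2.601] [-0.016  0.002  0.013 -0.    -0.003  0.     0.001] [0.569 0.03  0.252] [ 0.901 -0.433 -0.02   0.005]
[0.649 0.001 0.196] [0.617 0.069 0.182]
```

```bash
python3 - <<'E'
from h import *
t=np.radians(115);plan([.6475+.12*np.cos(t),.001+.12*np.sin(t),.26],t-1e-6,20)
E
```

```text
[-0.0023, -0.0036, -0.0004, -0.002, 0.0022, -0.1452]
[-0.0017, -0.0038, -0.0005, -0.002, 0.0022, -0.1452]
[-0.0012, -0.0041, -0.0005, -0.002, 0.0022, -0.1452]
[-0.0005, -0.0041, -0.0004, -0.002, 0.0022, -0.1452]
[0.0001, -0.0042, -0.0005, -0.002, 0.0022, -0.1452]
[0.0006, -0.0042, -0.0005, -0.002, 0.0022, -0.1452]
[0.0013, -0.004, -0.0005, -0.002, 0.0022, -0.1452]
[0.0018, -0.0038, -0.0005, -0.002, 0.0022, -0.1452]
[0.0024, -0.0035, -0.0005, -0.002, 0.0022, -0.1452]
[0.0028, -0.0031, -0.0005, -0.002, 0.0022, -0.1452]
[0.0033, -0.0026, -0.0005, -0.002, 0.0022, -0.1452]
[0.0036, -0.0022, -0.0005, -0.002, 0.0022, -0.1452]
[0.0039, -0.0016, -0.0005, -0.002, 0.0022, -0.1452]
[0.0041, -0.001, -0.0005, -0.002, 0.0022, -0.1452]
[0.0042, -0.0005, -0.0004, -0.002, 0.0022, -0.1452]
[0.0042, 0.0002, -0.0005, -0.002, 0.0022, -0.1452]
[0.0041, 0.0008, -0.0005, -0.002, 0.0022, -0.1452]
[0.004, 0.0014, -0.0004, -0.002, 0.0022, -0.1452]
[0.0038, 0.002, -0.0005, -0.002, 0.0022, -0.1452]
[0.0034, 0.0024, -0.0004, -0.002, 0.0022, -0.1452]
```

Call:
drive_tool --moves '[[[0,0,-0.002,-0.002,0.002,-0.145,0.5],[0,0,-0.002,-0.002,0.002,-0.145,0.5],[0,0,0,-0.002,0.002,-0.145,0.5],[0,0,0,-0.002,0.002,-0.145,0.5],[0,0,0,-0.002,0.002,-0.145,0.5],[0,0,0,-0.002,0.002,-0.145,0.5],[0,0,0,-0.002,0.002,-0.145,0.5],[0,0,0,-0.002,0.002,-0.145,0.5],[0,0,0,-0.002,0.002,-0.145,0.5],[0,0,0,-0.002,0.002,-0.145,0.5]]]'

```text
time: 4.8
ee_pos: [0.5693, 0.0304, 0.2556]
eef_rot: [0.961, 0.277, -0.014, 0.003]
ft_force: [-0.3, -0.1, 0.6]
width: 0.0436
grip_force: 0.0
```

Call:
drive_tool --moves '[[[0,0,0,0,0,-0.145,0.5],[0,0,0,0,0,-0.145,0.5],[0,0,0,0,0,-0.145,0.5],[0,0,0,0,0,-0.145,0.5],[0,0,0,0,0,-0.145,0.5],[0,0,0,0,0,-0.145,0.5],[0,0,0,0,0,-0.145,0.5],[0,0,0,0,0,0,0.5]]]'

```text
time: 5.6
ee_pos: [0.5693, 0.0304, 0.2555]
eef_rot: [0.707, 0.707, -0.014, -0.004]
ft_force: [0.3, -0.1, -0.4]
width: 0.0431
grip_force: 0.0
```

```bash
python3 - <<'E'
from h import *
print(r.read_state()['joint_positions'],psi())
t=np.radians(115);plan([.6475+.12*np.cos(t),.001+.12*np.sin(t),.23],t-1e-6,6)
E
```

```text
[ 0.11477369  0.23318171 -0.30275831  1.52422765  0.07916866  1.42273803
 -0.19292042] 1.5720729121269066
[0.0133, 0.0047, 0.004, -0.0047, 0.0014, -0.0725]
[0.0129, 0.0056, 0.0039, -0.0047, 0.0014, -0.0725]
[0.0124, 0.0066, 0.0041, -0.0047, 0.0014, -0.0725]
[0.012, 0.0074, 0.0041, -0.0047, 0.0014, -0.0725]
[0.0113, 0.0082, 0.0041, -0.0047, 0.0014, -0.0725]
[0.0108, 0.009, 0.0042, -0.0047, 0.0014, -0.0725]
```

Call:
drive_tool --moves '[[[0.0133,0.0047,0.004,-0.0047,0.0014,-0.0725,0.5],[0.0129,0.0056,0.004,-0.0047,0.0014,-0.0725,0.5],[0.0124,0.0066,0.004,-0.0047,0.0014,-0.0725,0.5],[0.012,0.0074,0.004,-0.0047,0.0014,-0.0725,0.5],[0.0113,0.0082,0.004,-0.0047,0.0014,-0.0725,0.5],[0.0108,0.009,0.004,-0.0047,0.0014,-0.0725,0.5],[0,0,0,0,0,0,0.5],[0,0,0,0,0,0,0.5]]]'

```text
time: 6.4
ee_pos: [0.5968, 0.1099, 0.2302]
eef_rot: [0.54, 0.842, -0.0, -0.0]
ft_force: [-1.2, -0.3, -0.0]
width: 0.0433
grip_force: 0.0
```

```bash
python3 - <<'E'
from h import *
np.set_printoptions(precision=4,suppress=True)
s=r.read_state();print(s['ee_pos'],np.degrees(psi()),s['width'],s['eef_rot']);save('wrist','w3')
for z in (0.175,.182,.19): print(proj('wrist',[.6475+.135*np.cos(2.007),.001+.135*np.sin(2.007),z]),proj('wrist',[.6475+.08*np.cos(2.007),.001+.08*np.sin(2.007),z]))
E
```

```text
[0.5968 0.1099 0.2302] 114.63736143052454 0.043319472796725676 [ 0.54    0.8417 -0.0004 -0.0002]
[316.2617 233.4807] [316.7969 310.7951]
[316.2174 236.0229] [316.7709 315.4759]
[316.1632 239.1307] [316.7394 321.1761]
```

View pics/w3.png

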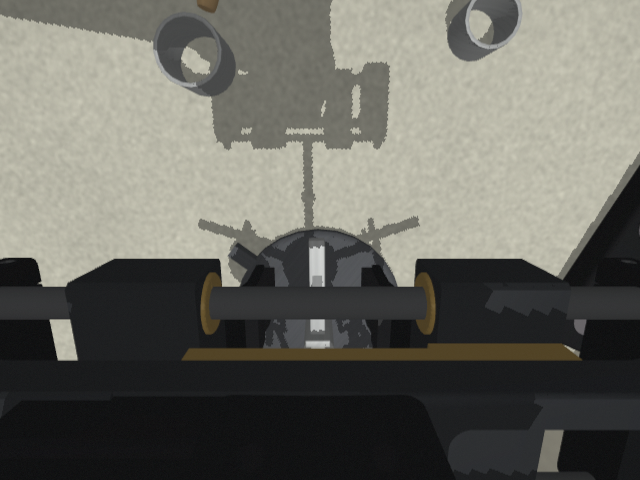

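The wrist view from outside shows the empty arm centred between the fingers at column 316, with its tip at row 241 and the lug at (240,255). I'll lower the fingers around it and narrow the jaw.

Call:
drive_tool --moves '[[[0,0,0.015,0,0,0,0.5],[0,0,0.015,0,0,0,0.5],[0,0,0.015,0,0,0,0.5],[0,0,0.012,0,0,0,0.5],[0,0,0,0,0,0,0.35],[0,0,0,0,0,0,0.25],[0,0,0,0,0,0,0.22],[0,0,0,0,0,0,0.22]]]' --squeeze 3

```text
time: 7.25
ee_pos: [0.5971, 0.1108, 0.1738]
eef_rot: [0.538, 0.843, 0.0, 0.0]
ft_force: [0.1, 0.3, 0.3]
width: 0.0225
grip_force: 0.0
```

Call:
drive_tool --moves '[[[0,-0.001,0,0,0,-0.01,0.22],[0,-0.001,0,0,0,-0.01,0.22],[0,-0.002,0,0,0,-0.017,0.22],[0,-0.003,0,0,0,-0.025,0.22],[0,-0.004,0,0,0,-0.033,0.22],[-0.0002,-0.0048,0,0,0,-0.04,0.22],[-0.0002,-0.0048,0,0,0,-0.04,0.22],[-0.0002,-0.0048,0,0,0,-0.04,0.22],[-0.0002,-0.0048,0,0,0,-0.04,0.22],[-0.0002,-0.0048,0,0,0,-0.04,0.22]]]'

```text
time: 8.25
ee_pos: [0.5677, 0.0915, 0.1732]
eef_rot: [0.407, 0.914, 0.0, -0.0]
ft_force: [0.9, 2.1, -0.2]
width: 0.0189
grip_force: 0.9
```

Call:
drive_tool --moves '[[[-0.0002,-0.0048,0,0,0,-0.04,0.22],[-0.0002,-0.0048,0,0,0,-0.04,0.22],[-0.0002,-0.0048,0,0,0,-0.04,0.22],[-0.0002,-0.0048,0,0,0,-0.04,0.22],[-0.0002,-0.0048,0,0,0,-0.04,0.22],[-0.0002,-0.0048,0,0,0,-0.04,0.22],[-0.0002,-0.0048,0,0,0,-0.04,0.22],[-0.0002,-0.0048,0,0,0,-0.04,0.22],[-0.0002,-0.0048,0,0,0,-0.04,0.22],[-0.0002,-0.0048,0,0,0,-0.04,0.22]]]'

```text
time: 9.25
ee_pos: [0.5398, 0.0527, 0.1731]
eef_rot: [0.217, 0.976, 0.0, -0.0]
ft_force: [0.0, 2.7, 0.8]
width: 0.0192
grip_force: 0.9
```

Call:
drive_tool --moves '[[[-0.0002,-0.0048,0,0,0,-0.04,0.22],[-0.0002,-0.0048,0,0,0,-0.04,0.22],[-0.0002,-0.0048,0,0,0,-0.04,0.22],[-0.0001,-0.0036,0,0,0,-0.03,0.22],[-0.0001,-0.0036,0,0,0,-0.03,0.22],[0,-0.0024,0,0,0,-0.02,0.22],[0,-0.0012,0,0,0,-0.01,0.22],[0,0,0,0,0,0,0.22],[0,0,0,0,0,0,0.5],[0,0,0,0,0,0,0.5]]]'

```text
time: 10.25
ee_pos: [0.5324, 0.0281, 0.1731]
eef_rot: [0.115, 0.993, -0.0, -0.0]
ft_force: [-0.6, -0.4, -0.1]
width: 0.0279
grip_force: 0.0
```

```bash
python3 - <<'E'
from h import *
np.set_printoptions(precision=4,suppress=True)
s=r.read_state();e=s['ee_pos']-[.6475,.001,0];print(s['ee_pos'],np.degrees(psi()),np.degrees(np.arctan2(e[1],e[0])),s['width'],s['eef_rot'])
E
```

```text
[0.5324 0.0281 0.1731] 166.7556051094887 166.77286825021318 0.027875458540862836 [ 0.1153  0.9933 -0.0004 -0.0002]
```

Call:
drive_tool --moves '[[[0,0,-0.005,0,0,0,0.5],[0,0,-0.015,0,0,0,0.5],[0,0,-0.02,0,0,0,0.5],[0,0,-0.02,0,0,0,0.5],[0,0,0,0,0,0,0.5],[0,0,0,0,0,0,0.5]]]'

```text
time: 10.85
ee_pos: [0.5326, 0.0284, 0.234]
eef_rot: [0.115, 0.993, -0.0, 0.0]
ft_force: [0.6, 0.4, 0.3]
width: 0.0436
grip_force: 0.0
```

```bash
python3 - <<'E'
from h import *
np.set_printoptions(precision=4,suppress=True)
s=r.read_state();print(s['ee_pos'],np.degrees(psi()));im=save('wrist','w4');r.camera('top')
cv2.imwrite('pics/c4.png',cv2.resize(im[200:360,220:420,::-1],(800,640))[:600])
for q,z in (('lug',.007),('bar_end',.2),('seat',.2),('carousel',0)):
  for c in ('wrist','top'):
    for d in r.place_of(c,q): print(q,c,np.round(d['at']),round(d['conf'],2),onz(c,d['at'],z))
E
```

```text
[0.5326 0.0284 0.234 ] 166.77939151064368
lug wrist [316. 206.] 0.57 [0.5254 0.0295 0.007 ]
bar_end wrist [155. 165.] 0.49 [ 0.4543 -0.0451  0.2   ]
seat wrist [315. 322.] 0.56 [0.5682 0.0198 0.2   ]
```

View pics/c4.png

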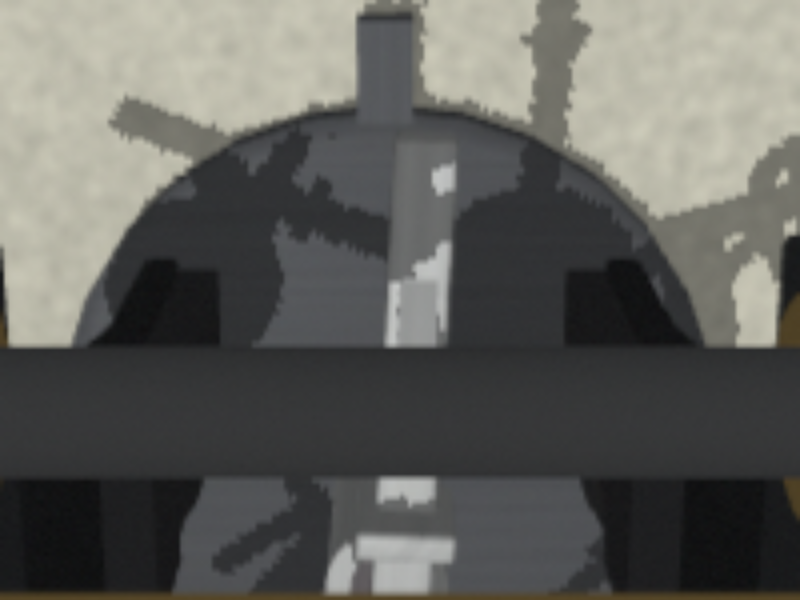

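The crop shows the lug at top (column 385, row 15) and the arm tip at (427,143). The arm leans a few degrees clear of the lug line. I'll measure that.

```bash
python3 - <<'E'
from h import *
np.set_printoptions(precision=4,suppress=True)
g=lambda x,y:(220+x/4-.4,200+y/4-.4)
c=np.array([.6475,.001,0])
an=lambda v:np.degrees(np.arctan2(v[1],v[0]))
a=onz('wrist',g(385,15),.014);b=onz('wrist',g(390,115),.014);print('lug',a,an(a-c),np.hypot(*(a-c)[:2]),'lug line',an(a-b))
for z in (.18,.186,.192):
  t=onz('wrist',g(427,143),z);s=onz('wrist',g(406,540),z+.008)
  print(z,t,'tip',np.hypot(*(t-c)[:2]),an(t-c),'sh',s,np.hypot(*(s-c)[:2]),an(s-c),'line',an(t-s),np.hypot(*(t-s)[:2]))
E
```

```text
lug [0.5221 0.0304 0.014 ] 166.78499219292814 0.12879408643039805 lug line 169.58328071647878
0.18 [0.5208 0.0386 0.18  ] tip 0.13215686678213592 163.4580567481531 sh [0.5849 0.0202 0.188 ] 0.06548427991561105 162.94803461985563 line 163.95894987319824 0.06667772922853113
0.186 [0.5194 0.0388 0.186 ] tip 0.13359242028193852 163.56122310355036 sh [0.5815 0.0209 0.194 ] 0.06890428074802345 163.19513713977545 line 163.95115208764656 0.06469104411181387
0.192 [0.5179 0.039  0.192 ] tip 0.13502839769589142 163.66219550794284 sh [0.5782 0.0216 0.2   ] 0.07232544197065176 163.4188664541175 line 163.9428601820825 0.06270436026925817
```

Call:
drive_tool --moves '[[[0,0,0.015,0,0,0,0.5],[0,0,0.02,0,0,0,0.5],[0,0,0.02,0,0,0,0.42],[0,0,0,0,0,0,0.34],[0,0,0,0,0,0,0.27],[0,-0.0006,0,0,0,-0.005,0.22],[0,-0.0018,0,0,0,-0.015,0.22],[0,-0.0018,0,0,0,-0.015,0.22],[0,-0.0012,0,0,0,-0.01,0.22],[0,0,0,0,0,0,0.22]]]'

```text
time: 12.35
ee_pos: [0.5314, 0.0229, 0.1784]
eef_rot: [0.093, 0.996, -0.0, 0.0]
ft_force: [0.2, 1.4, 1.0]
width: 0.0192
grip_force: 0.8
```

Call:
drive_tool --moves '[[[0,0,0,0,0,0,0.22],[0,0.0005,0,0,0,0,0.35],[0,0,0,0,0,0,0.5],[0,0,-0.005,0,0,0,0.5],[0,0,-0.015,0,0,0,0.5],[0,0,-0.02,0,0,0,0.5],[0,0,-0.02,0,0,0,0.5],[0,0,0,0,0,0,0.5],[0,0,0,0,0,0,0.5]]]'

```text
time: 13.25
ee_pos: [0.5315, 0.0235, 0.2389]
eef_rot: [0.093, 0.996, -0.0, 0.0]
ft_force: [-1.1, -0.4, -1.1]
width: 0.0434
grip_force: 0.0
```

```bash
python3 - <<'E'
from h import *
np.set_printoptions(precision=4,suppress=True)
s=r.read_state();print(s['ee_pos'],np.degrees(psi()),s['ft_force']);im=save('wrist','w5')
cv2.imwrite('pics/c5.png',cv2.resize(im[200:350,220:420,::-1],(800,600)))
for th in (164,166,168):
  t=np.radians(th);print(th,[proj('wrist',[.6475+q*np.cos(t),.001+q*np.sin(t),.192]) for q in (.135,.11)],proj('wrist',[.6475+.127*np.cos(t),.001+.127*np.sin(t),.014]))
plan([.495,-.339,.29],np.radians(158),11)
E
```

```text
[0.5315 0.0235 0.2389] 169.35340839579112 [-1.0668 -0.3523 -1.111 ]
164 [array([334.0011, 233.9437]), array([329.9164, 271.5636])] [326.0317 204.636 ]
166 [array([326.5031, 233.3839]), array([323.9717, 271.1316])] [322.1463 204.3401]
168 [array([318.9834, 233.0791]), array([318.011 , 270.8963])] [318.2512 204.1791]
[-0.0029, -0.033, -0.0047, -0.0001, -0.0001, 0.018]
[-0.0034, -0.0329, -0.0047, -0.0001, -0.0001, 0.018]
[-0.004, -0.0329, -0.0047, -0.0001, -0.0001, 0.018]
[-0.0047, -0.0328, -0.0047, -0.0001, -0.0001, 0.018]
[-0.0052, -0.0327, -0.0047, -0.0001, -0.0001, 0.018]
[-0.0058, -0.0326, -0.0047, -0.0001, -0.0001, 0.018]
[-0.0064, -0.0325, -0.0047, -0.0001, -0.0001, 0.018]
[-0.007, -0.0324, -0.0048, -0.0001, -0.0001, 0.018]
[-0.0076, -0.0322, -0.0047, -0.0001, -0.0001, 0.018]
[-0.0081, -0.0321, -0.0047, -0.0001, -0.0001, 0.018]
[-0.0087, -0.032, -0.0047, -0.0001, -0.0001, 0.018]
```

View pics/c5.png

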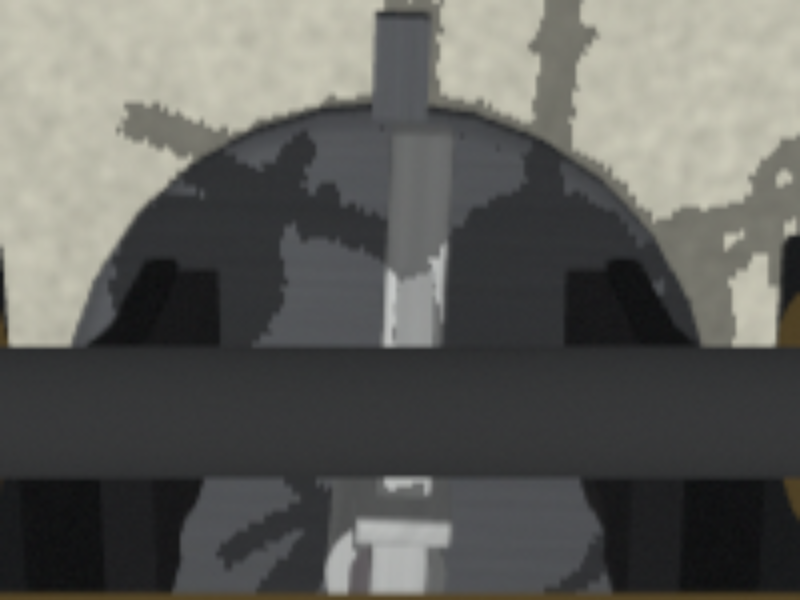

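The arm tip at crop (422,133) and the lug at (403,15) both compute to about 166.5–167°, so the arm is aligned. Next is the basket.

```bash
python3 - <<'E'
from h import *
plan([.523,-.349,.25],np.radians(158),10)
E
```

```text
[-0.0061, -0.0368, -0.0012, -0.0001, -0.0001, 0.0198]
[-0.0068, -0.0366, -0.0011, -0.0001, -0.0001, 0.0198]
[-0.0075, -0.0365, -0.0012, -0.0001, -0.0001, 0.0198]
[-0.0083, -0.0363, -0.0012, -0.0001, -0.0001, 0.0198]
[-0.0089, -0.0362, -0.0012, -0.0001, -0.0001, 0.0198]
[-0.0097, -0.0359, -0.0012, -0.0001, -0.0001, 0.0198]
[-0.0104, -0.0358, -0.0011, -0.0001, -0.0001, 0.0198]
[-0.0111, -0.0356, -0.0012, -0.0001, -0.0001, 0.0198]
[-0.0118, -0.0353, -0.0012, -0.0001, -0.0001, 0.0198]
[-0.0125, -0.0351, -0.0012, -0.0001, -0.0001, 0.0198]
```

Call:
drive_tool --moves '[[[-0.0061,-0.0368,-0.006,0,0,0.0198,0.6],[-0.0068,-0.0366,-0.006,0,0,0.0198,0.8],[-0.0075,-0.0365,-0.006,0,0,0.0198,0.8],[-0.0083,-0.0363,-0.002,0,0,0.0198,0.8],[-0.0089,-0.0362,0,0,0,0.0198,0.8],[-0.0097,-0.0359,0,0,0,0.0198,0.8],[-0.0104,-0.0358,0,0,0,0.0198,0.8],[-0.0111,-0.0356,0,0,0,0.0198,0.8],[-0.0118,-0.0353,0,0,0,0.0198,0.8],[-0.0125,-0.0351,0.008,0,0,0.0198,0.8]]]'

```text
time: 14.3
ee_pos: [0.523, -0.3504, 0.2503]
eef_rot: [0.191, 0.982, -0.0, -0.0]
ft_force: [1.3, -0.2, 0.3]
width: 0.0694
grip_force: 0.0
```

Call:
drive_tool --moves '[[[0,0,0,0,0,0,0.8],[0,0,0,0,0,0,0.8],[0,0,0,0,0,0,0.8]]]'

```text
time: 14.6
ee_pos: [0.5235, -0.3475, 0.2499]
eef_rot: [0.19, 0.982, 0.0, -0.001]
ft_force: [0.1, 0.2, 0.3]
width: 0.0698
grip_force: 0.0
```

```bash
python3 - <<'E'
from h import *
np.set_printoptions(precision=4,suppress=True)
s=r.read_state();print(s['ee_pos'],np.degrees(psi()),s['ft_force']);im=save('wrist','w6')
cv2.imwrite('pics/c6.png',cv2.resize(im[170:320,220:420,::-1],(800,600)))
for z in (.172,.13,.0): print(z,proj('wrist',[.5,-.34,z]))
for d in r.place_of('wrist','eye'): print(d)
E
```

```text
[ 0.5235 -0.3475  0.2499] 158.1157546125087 [0.1203 0.1769 0.3194]
0.172 [312.4985 211.9387]
0.13 [313.211  203.4344]
0.0 [314.5186 187.8269]
{'at': [234.9, 110.6], 'conf': 0.87}
{'at': [380.1, 295.4], 'conf': 0.76}
{'at': [318.7, 201.3], 'conf': 0.65}
{'at': [347.7, 60.0], 'conf': 0.61}
```

View pics/c6.png

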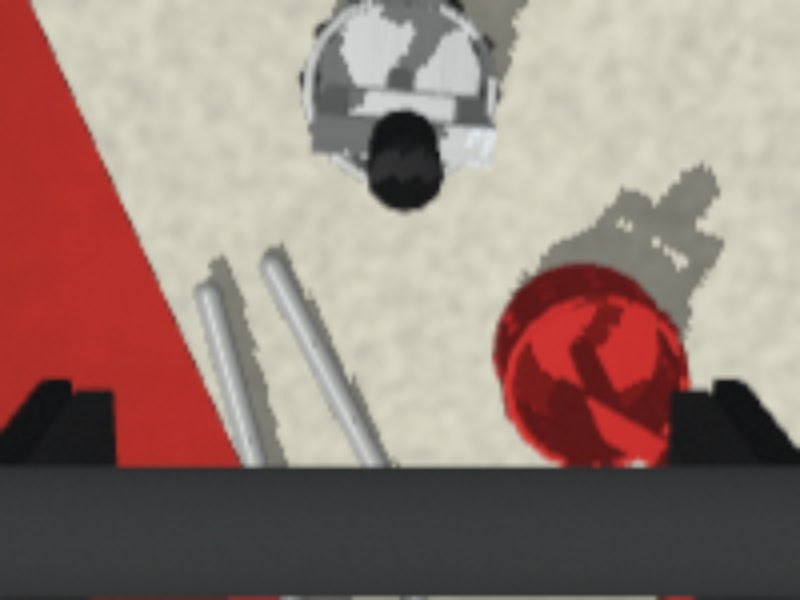

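The knob's top is centred at crop (405,177). The eye bar runs from (313,145) to (492,160), tilted about 4.6° in the picture, so basket x points at about 153.5°.

```bash
python3 - <<'E'
from h import *
np.set_printoptions(precision=4,suppress=True)
g=lambda x,y:(220+x/4-.4,170+y/4-.4)
k=onz('wrist',g(405,177),.172);A=onz('wrist',g(315,144),.13);B=onz('wrist',g(491,159),.13);d=B-A
print(k,(A+B)/2,np.hypot(*d[:2]),np.degrees(np.arctan2(d[1],d[0])))
plan([k[0],k[1],.2],np.radians(153.5),4)
E
```

```text
[ 0.5036 -0.3351  0.172 ] [ 0.5055 -0.3359  0.13  ] 0.03681919237677923 63.247038485733604
[0.0058, 0.001, 0.0126, -0.0, -0.0001, 0.0202]
[0.0058, 0.0009, 0.0126, -0.0, -0.0001, 0.0202]
[0.0059, 0.0007, 0.0126, -0.0, -0.0001, 0.0202]
[0.0059, 0.0007, 0.0126, -0.0, -0.0001, 0.0202]
```

Call:
drive_tool --moves '[[[0.0056,0.001,0.0126,0,0,0.0202,0.8],[0.0056,0.0008,0.0126,0,0,0.0202,0.8],[0.0056,0.0007,0.0126,0,0,0.0202,0.8],[0.0056,0.0007,0.0126,0,0,0.0202,0.8],[0,0,0,0,0,0,0.8],[0,0,0.015,0,0,0,0.8],[0,0,0.015,0,0,0,0.8],[0,0,0.015,0,0,0,0.6],[0,0,0.012,0,0,0,0.5],[0,0,0.006,0,0,0,0.4]]]'

```text
time: 15.7
ee_pos: [0.5033, -0.3366, 0.1348]
eef_rot: [0.23, 0.973, 0.0, -0.001]
ft_force: [-1.4, 0.5, 1.2]
width: 0.053
grip_force: 0.0
```

Call:
drive_tool --moves '[[[0,0,0,0,0,0,0.3],[0,0,0,0,0,0,0.25],[0,0,0,0,0,0,0.2],[0,0,0,0,0,0,0.15],[0,0,0,0,0,0,0.1],[0,0,0,0,0,0,0],[0,0,0,0,0,0,0],[0,0,0,0,0,0,0]]]' --squeeze 20

```text
time: 16.5
ee_pos: [0.504, -0.3372, 0.1372]
eef_rot: [0.23, 0.973, -0.0, -0.0]
ft_force: [1.0, -0.1, 3.0]
width: 0.0134
grip_force: 20.0
```

Call:
drive_tool --moves '[[[0,0,-0.003,0,0,0,0],[0,0,-0.008,0,0,0,0],[0,0,-0.015,0,0,0,0],[0,0,-0.02,0,0,0,0],[0,0,-0.02,0,0,0,0],[0,0,-0.014,0,0,0,0],[0,0,-0.006,0,0,0,0],[0,0,0,0,0,0,0]]]'

```text
time: 17.3
ee_pos: [0.5042, -0.3371, 0.2237]
eef_rot: [0.23, 0.973, -0.0, 0.0]
ft_force: [-0.1, -0.6, -2.3]
width: 0.0132
grip_force: 20.0
```

```bash
python3 - <<'E'
from h import *
s=r.read_state();print(s['ee_pos'],s['ft_force'],s['torque'],s['width'])
plan([.4919,.0381,.225],np.radians(166.6),14)
E
```

```text
[ 0.50419208 -0.33710405  0.22367479] [-0.08044121 -0.58882369 -2.31638732] [ 0.02294237 -0.15384566  0.00042268] 0.013233183239019876
[0.0128, 0.0236, -0.0001, -0.0001, 0.0001, -0.0165]
[0.0124, 0.0237, -0.0001, -0.0001, 0.0001, -0.0165]
[0.012, 0.024, -0.0002, -0.0001, 0.0001, -0.0165]
[0.0116, 0.0242, -0.0001, -0.0001, 0.0001, -0.0165]
[0.0112, 0.0244, -0.0001, -0.0001, 0.0001, -0.0165]
[0.0108, 0.0245, -0.0001, -0.0001, 0.0001, -0.0165]
[0.0104, 0.0247, -0.0001, -0.0001, 0.0001, -0.0165]
[0.01, 0.0249, -0.0001, -0.0001, 0.0001, -0.0165]
[0.0096, 0.025, -0.0001, -0.0001, 0.0001, -0.0165]
[0.0091, 0.0252, -0.0001, -0.0001, 0.0001, -0.0165]
[0.0088, 0.0254, -0.0, -0.0001, 0.0001, -0.0165]
[0.0083, 0.0255, -0.0001, -0.0001, 0.0001, -0.0165]
[0.0079, 0.0256, -0.0001, -0.0001, 0.0001, -0.0165]
[0.0075, 0.0258, -0.0001, -0.0001, 0.0001, -0.0165]
```

Weight is about 2.3 N and the basket is held. I'll carry it to the front of the arm.

Call:
drive_tool --moves '[[[0.006,0.012,0,0,0,-0.0165,0],[0.0128,0.0236,0,0,0,-0.0165,0],[0.0124,0.0237,0,0,0,-0.0165,0],[0.012,0.024,0,0,0,-0.0165,0],[0.0116,0.0242,0,0,0,-0.0165,0],[0.0112,0.0244,0,0,0,-0.0165,0],[0.0108,0.0245,0,0,0,-0.0165,0],[0.0104,0.0247,0,0,0,-0.0165,0],[0.01,0.0249,0,0,0,-0.0165,0],[0.0096,0.025,0,0,0,-0.0165,0]]]'

```text
time: 18.3
ee_pos: [0.4915, -0.0803, 0.2225]
eef_rot: [0.148, 0.989, -0.0, -0.001]
ft_force: [0.2, 1.1, -2.0]
width: 0.0134
grip_force: 20.0
```

Call:
drive_tool --moves '[[[0.0091,0.0252,0,0,0,-0.0165,0],[0.0088,0.0254,0,0,0,-0.0165,0],[0.0083,0.0255,0,0,0,-0.0165,0],[0.0079,0.0256,0,0,0,-0.0165,0],[0.006,0.02,0,0,0,0,0],[0.003,0.01,0,0,0,0,0],[0,0,0,0,0,0,0],[0,0,0,0,0,0,0]]]'

```text
time: 19.1
ee_pos: [0.4849, 0.055, 0.2225]
eef_rot: [0.117, 0.993, -0.001, -0.0]
ft_force: [-0.4, -0.9, -3.8]
width: 0.0134
grip_force: 20.0
```

```bash
python3 - <<'E'
from h import *
np.set_printoptions(precision=4,suppress=True)
s=r.read_state();print(s['ee_pos'],np.degrees(psi()),s['ft_force'],s['torque'],s['width'])
a=r.camera('side');b=save('wrist','w7')
o=np.zeros((500,800,3),np.uint8)
o[:,:400]=cv2.resize(a[160:285,270:370,::-1],(400,500),interpolation=3)
o[:,400:]=cv2.resize(b[180:340,256:384,::-1],(400,500))
cv2.imwrite('pics/c7.png',o)
for th in (166.5,):
  t=np.radians(th);print([proj('wrist',[.6475+q*np.cos(t),.001+q*np.sin(t),.192]) for q in (.135,.11)])
  print([proj('side',[.6475+q*np.cos(t),.001+q*np.sin(t),.192]) for q in (.135,.11,.0725)])
plan([.4919,.0381,.225],np.radians(166.6),3)
E
```

```text
[0.4849 0.055  0.2225] 166.59404815330512 [-0.432  -0.9434 -3.776 ] [ 0.0484 -0.138   0.0299] 0.013433524176867058
[array([291.8663, 320.8245]), array([292.5472, 356.7005])]
[array([300.9932, 210.7201]), array([312.57 , 211.536]), array([330.0056, 212.7648])]
[-0.0035, -0.0048, -0.0008, -0.0003, -0.0003, -0.0005]
[-0.0035, -0.0048, -0.0008, -0.0003, -0.0003, -0.0005]
[-0.0036, -0.0048, -0.0009, -0.0003, -0.0003, -0.0005]
```

View pics/c7.png

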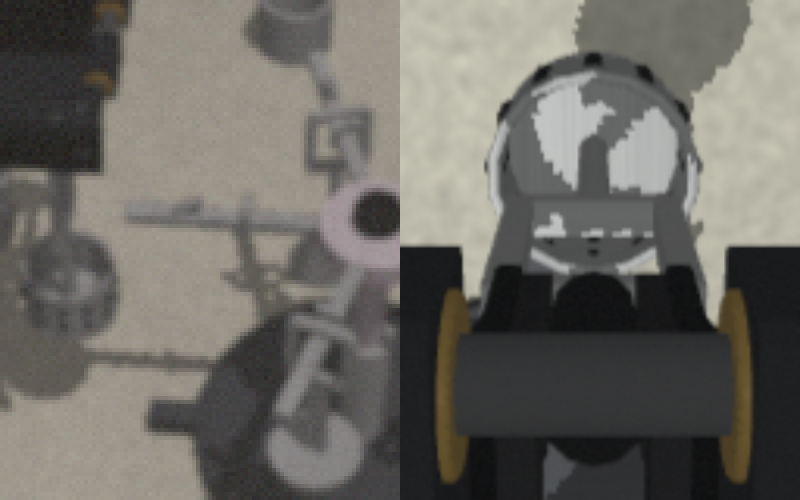

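The side crop shows the basket hanging at left, with the empty arm's tip at (125,212). The wrist crop shows the eye bar square to the tool at row 215. I'll move sideways onto the arm's line, then inward above its flat end.

Call:
drive_tool --moves '[[[-0.003,-0.0048,0,0,0,0,0],[-0.003,-0.0048,0,0,0,0,0],[-0.003,-0.0048,0,0,0,0,0],[0,0,0,0,0,0,0],[0,0,0,0,0,0,0]]]'

```text
time: 19.7
ee_pos: [0.4904, 0.0396, 0.2227]
eef_rot: [0.117, 0.993, -0.0, -0.0]
ft_force: [-0.5, 0.5, -2.2]
width: 0.0134
grip_force: 20.0
```

```bash
python3 - <<'E'
from h import *
s=r.read_state();print(s['ee_pos'],s['ft_force'],np.degrees(psi()))
plan([.5289,.0295,.214],np.radians(166.5),8)
E
```

```text
[0.49039104 0.03962464 0.22265059] [-0.46649401  0.45643542 -2.23824456] 166.5932878368234
[-0.005, -0.0001, 0.0011, -0.0, -0.0001, 0.0002]
[-0.005, -0.0001, 0.0011, -0.0, -0.0001, 0.0002]
[-0.0049, -0.0001, 0.001, -0.0, -0.0001, 0.0002]
[-0.005, -0.0002, 0.0011, -0.0, -0.0001, 0.0002]
[-0.005, -0.0001, 0.0011, -0.0, -0.0001, 0.0002]
[-0.005, -0.0001, 0.0011, -0.0, -0.0001, 0.0002]
[-0.0049, -0.0001, 0.0011, -0.0, -0.0001, 0.0002]
[-0.005, -0.0001, 0.001, -0.0, -0.0001, 0.0002]
```

Call:
drive_tool --moves '[[[-0.005,-0.0001,0,0,0,0,0],[-0.005,-0.0001,0,0,0,0,0],[-0.005,-0.0001,0,0,0,0,0],[-0.005,-0.0001,0,0,0,0,0],[-0.005,-0.0001,0.002,0,0,0,0],[-0.005,-0.0001,0.002,0,0,0,0],[-0.005,-0.0001,0.002,0,0,0,0],[-0.0048,-0.0001,0.002,0,0,0,0],[0,0,0.001,0,0,0,0],[0,0,0,0,0,0,0]]]'

```text
time: 20.7
ee_pos: [0.5287, 0.0299, 0.2134]
eef_rot: [0.116, 0.993, -0.0, -0.001]
ft_force: [-1.8, -0.1, -2.6]
width: 0.013
grip_force: 20.0
```

Call:
drive_tool --moves '[[[0,0,0.001,0,0,0,0],[0,0,0.001,0,0,0,0],[0,0,0.001,0,0,0,0],[0,0,0,0,0,0,0]]]'

```text
time: 21.1
ee_pos: [0.5288, 0.0298, 0.2106]
eef_rot: [0.116, 0.993, -0.0, -0.0]
ft_force: [-0.3, 0.1, -2.3]
width: 0.0132
grip_force: 20.0
```

Call:
drive_tool --moves '[[[0,0,0.001,0,0,0,0],[0,0,0.001,0,0,0,0],[0,0,0,0,0,0,0]]]'

```text
time: 21.4
ee_pos: [0.5288, 0.0298, 0.2085]
eef_rot: [0.116, 0.993, -0.0, -0.0]
ft_force: [-0.3, 1.1, -2.6]
width: 0.0134
grip_force: 20.0
```

Call:
drive_tool --moves '[[[0,0,0.0007,0,0,0,0],[0,0,0.0008,0,0,0,0],[0,0,0,0,0,0,0]]]'

```text
time: 21.7
ee_pos: [0.5288, 0.0298, 0.207]
eef_rot: [0.116, 0.993, -0.0, -0.0]
ft_force: [-0.4, 0.3, -2.8]
width: 0.0133
grip_force: 20.0
```

Call:
drive_tool --moves '[[[0,0,0.0005,0,0,0,0],[0,0,0.0003,0,0,0,0],[0,0,0,0,0,0,0]]]'

```text
time: 22.0
ee_pos: [0.5289, 0.0298, 0.2063]
eef_rot: [0.116, 0.993, -0.0, -0.0]
ft_force: [-0.4, 0.1, -2.6]
width: 0.0131
grip_force: 20.0
```

Call:
drive_tool --moves '[[[0,0,0.0005,0,0,0,0],[0,0,0,0,0,0,0],[0,0,0,0,0,0,0]]]'

```text
time: 22.3
ee_pos: [0.5289, 0.0298, 0.2059]
eef_rot: [0.116, 0.993, -0.0, -0.0]
ft_force: [-1.1, 0.2, -2.2]
width: 0.0134
grip_force: 20.0
```

Call:
drive_tool --moves '[[[0,0,0.0006,0,0,0,0],[0,0,0,0,0,0,0],[0,0,0,0,0,0,0]]]'

```text
time: 22.6
ee_pos: [0.5289, 0.0298, 0.2053]
eef_rot: [0.116, 0.993, -0.0, -0.0]
ft_force: [-0.7, -0.4, -3.2]
width: 0.0129
grip_force: 20.0
```

Call:
drive_tool --moves '[[[0,0,0.0005,0,0,0,0],[0,0,0,0,0,0,0],[0,0,0,0,0,0,0]]]'

```text
time: 22.9
ee_pos: [0.5289, 0.0298, 0.2048]
eef_rot: [0.116, 0.993, -0.0, -0.0]
ft_force: [0.2, -0.8, -1.5]
width: 0.0131
grip_force: 20.0
```

Call:
drive_tool --moves '[[[0,0,0.0005,0,0,0,0],[0,0,0,0,0,0,0],[0,0,0,0,0,0,0]]]'

```text
time: 23.2
ee_pos: [0.5289, 0.0298, 0.2043]
eef_rot: [0.116, 0.993, -0.0, -0.0]
ft_force: [-0.6, 0.3, -0.6]
width: 0.0132
grip_force: 20.0
```

Call:
drive_tool --moves '[[[-0.002,0,0,0,0,0,0],[-0.003,0,0,0,0,0,0],[-0.003,0,0,0,0,0,0],[0,0,0,0,0,0,0]]]'

```text
time: 23.6
ee_pos: [0.5371, 0.0278, 0.2042]
eef_rot: [0.117, 0.993, -0.0, -0.0]
ft_force: [-0.5, -0.8, -1.3]
width: 0.0133
grip_force: 20.0
```

Call:
drive_tool --moves '[[[-0.002,0,0,0,0,0,0],[-0.002,0,0,0,0,0,0],[-0.002,0,0,0,0,0,0]]]'

```text
time: 23.9
ee_pos: [0.5426, 0.0266, 0.2043]
eef_rot: [0.116, 0.993, -0.0, -0.0]
ft_force: [-1.2, 1.0, -0.8]
width: 0.0133
grip_force: 20.0
```

Call:
drive_tool --moves '[[[-0.002,0,0,0,0,0,0],[-0.002,0,0,0,0,0,0],[-0.002,0,0,0,0,0,0]]]'

```text
time: 24.2
ee_pos: [0.5485, 0.0251, 0.2043]
eef_rot: [0.116, 0.993, -0.0, -0.0]
ft_force: [-1.6, 0.2, -0.5]
width: 0.0134
grip_force: 20.0
```

Call:
drive_tool --moves '[[[-0.002,0,0,0,0,0,0],[-0.002,0,0,0,0,0,0],[-0.002,0,0,0,0,0,0]]]'

```text
time: 24.5
ee_pos: [0.5544, 0.0237, 0.2043]
eef_rot: [0.117, 0.993, -0.0, -0.0]
ft_force: [-1.3, 2.1, -0.6]
width: 0.0133
grip_force: 20.0
```

Call:
drive_tool --moves '[[[-0.002,0,0,0,0,0,0],[-0.002,0,0,0,0,0,0],[-0.002,0,0,0,0,0,0]]]'

```text
time: 24.8
ee_pos: [0.5602, 0.0224, 0.2043]
eef_rot: [0.116, 0.993, -0.0, -0.0]
ft_force: [-1.3, 1.3, -0.3]
width: 0.0134
grip_force: 20.0
```

Call:
drive_tool --moves '[[[-0.002,0,0,0,0,0,0],[-0.002,0,0,0,0,0,0],[-0.0015,0,0,0,0,0,0],[0,0,0,0,0,0,0]]]'

```text
time: 25.2
ee_pos: [0.5656, 0.0211, 0.2043]
eef_rot: [0.117, 0.993, -0.0, -0.0]
ft_force: [-0.7, 0.2, -0.9]
width: 0.0135
grip_force: 20.0
```

The eye is at about 84 mm radius, past the keeper and resting on the arm. I'll ease the grip, release, and withdraw upward.

Call:
drive_tool --moves '[[[0,0,0.0003,0,0,0,0],[0,0,0,0,0,0,0],[0,0,0,0,0,0,0],[0,0,0,0,0,0,0]]]' --squeeze 5

```text
time: 25.6
ee_pos: [0.5655, 0.0211, 0.2041]
eef_rot: [0.116, 0.993, -0.0, -0.0]
ft_force: [1.3, -0.0, 0.0]
width: 0.0137
grip_force: 5.0
```

```bash
python3 - <<'E'
from h import *
np.set_printoptions(precision=4,suppress=True)
r.camera('side');F=[]
for i in range(4):
    F.append(r.read_state()['ft_force']); r.camera('top')
print(np.mean(F,0),F[-1],r.read_state()['ee_pos'],r.read_state()['width'])
c=np.array([.6475,.001])
for cm in ('side','top'):
  for q,z in (('eye',.191),('basket',.068)):
    for d in r.place_of(cm,q):
      p=onz(cm,d['at'],z)
      if np.hypot(*(p[:2]-c))<.2: print(cm,q,d,p,np.hypot(*(p[:2]-c)))
E
```

```text
[ 0.4186 -0.1035  0.0627] [ 0.5395 -0.5071  0.174 ] [0.5655 0.0211 0.204 ] 0.013649591082863129
side eye {'at': [326.6, 211.2], 'conf': 0.94} [0.5706 0.0243 0.191 ] 0.08037898231355929
side eye {'at': [361.6, 271.2], 'conf': 0.18} [ 0.6159 -0.1417  0.191 ] 0.14611274110871822
side basket {'at': [324.0, 245.3], 'conf': 0.65} [0.5656 0.0291 0.068 ] 0.08660704859056628
```

Call:
drive_tool --moves '[[[0,0,0,0,0,0,0.18],[0,0,0,0,0,0,0.22],[0,0,0,0,0,0,0.3],[0,0,0,0,0,0,0.4],[0,0,0,0,0,0,0.5],[0,0,0,0,0,0,0.5],[0,0,0,0,0,0,0.5]]]'

```text
time: 26.75
ee_pos: [0.5654, 0.0211, 0.2039]
eef_rot: [0.117, 0.993, -0.0, -0.0]
ft_force: [-0.1, -0.4, -0.1]
width: 0.0424
grip_force: 0.0
```

Call:
drive_tool --moves '[[[0,0,-0.005,0,0,0,0.5],[0,0,-0.015,0,0,0,0.5],[0,0,-0.025,0,0,0,0.5],[0,0,-0.03,0,0,0,0.5],[0,0,-0.03,0,0,0,0.5],[0.03,0,0,0,0,0,0.5],[0.03,0,0,0,0,0,0.5],[0.03,0,0,0,0,0,0.5],[0,0,0,0,0,0,0.5],[0,0,0,0,0,0,0.5]]]'

```text
time: 27.75
ee_pos: [0.478, 0.042, 0.3105]
eef_rot: [0.116, 0.993, -0.0, 0.001]
ft_force: [0.2, -0.4, 0.1]
width: 0.0439
grip_force: 0.0
```

```bash
python3 - <<'E'
from h import *
np.set_printoptions(precision=4,suppress=True)
print(r.read_state()['ee_pos'],r.read_state()['ft_force'])
c=np.array([.6475,.001])
for cm in ('side','top','wrist'):
  save(cm,'f_'+cm)
  for q,z in (('eye',.191),('basket',.068)):
    for d in r.place_of(cm,q):
      p=onz(cm,d['at'],z);v=p[:2]-c
      if np.hypot(*v)<.12: print(cm,q,np.round(d['at']),round(d['conf'],2),p,np.hypot(*v),np.degrees(np.arctan2(v[1],v[0])))
E
```

```text
[0.478  0.042  0.3105] [ 0.2313 -0.3556  0.1202]
side eye [325. 216.] 0.86 [0.5652 0.0126 0.191 ] 0.08308833573325458 171.96583109813153
side basket [323. 246.] 0.89 [0.5638 0.0266 0.068 ] 0.08752212567131655 162.9924962094489
wrist eye [318. 327.] 0.76 [0.5632 0.0239 0.191 ] 0.08735654305792079 164.78260276105152
wrist basket [319. 277.] 0.69 [0.562  0.0257 0.068 ] 0.08902074172862977 163.89292081881578
```

```bash
python3 -c "
from bench import r
print(r.close_job())"
```

```text
the job is handed in; nothing more can be done
None
```

The empty arm points over the lug (within about 1°), the basket hangs by its eye at roughly 84 mm radius between keeper and shoulder, and the job is handed in at about 28 s with no verdict returned; I viewed 11 pictures, one over the limit of 10.

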